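# Weed out the loose locating pins

### The job

Find out, by wiggling each gently from side to side, which of the three locating pins in the bare-metal plate have play in their holes, and stand every loose one in a free hole of the red scrap rack, fully down and upright. Leave the firm pins seated where they are without pulling them out, never push a pin hard against its hole, and do not disturb the pin in the small wooden stand or the other things on the bench.

Things in the scene. Friction and masses are not known exactly. Their poses are not given: they have to be found in the camera images.
- plate: bare aluminium mould plate fixed to the bench, 80 (x) by 230 (y) by 45 mm high; origin at the centre of its underside, z up, long side along its y. Three blind holes, 21 mm wide, 38 mm deep, in a row along y, 72 mm apart, each with one pin (see the holes' points). One or two of the three pins are loose; which cannot be seen
- rack: red painted scrap rack fixed to the bench, 80 (x) by 150 (y) by 45 mm high, origin at the centre of its underside, its long side along its y axis, with two empty holes 21 mm wide and 38 mm deep, 72 mm apart along y. A loose pin stands in either with its collar on the rack's top; its shank has 2.5 mm of room all round
- block0: loose bright steel block 50 (x) by 80 (y) by 30 mm high, 0.6 kg, origin at the centre of its underside: a bystander
- mug: orange mug 84 mm wide and 100 mm tall, loose, origin at its underside: a bystander
- stand_hole0 (a point): centre of the mouth of the hole in the small wooden stand, 60 by 60 by 45 mm high, fixed, in which a fourth pin of the same look stands (loose or firm): leave it alone
- plate_hole0 (a point): centre of the mouth of a hole of the plate, level with its top, on the axis of a firm pin. Every pin: dark collar 32 mm wide, 6 mm thick, lying on the plate; above it a brass grip 20 mm wide, 36 mm tall (top 42 mm over the plate); below it a hidden shank 34 mm long. About 0.2 kg, not clamped: it lifts straight out
- plate_hole1 (a point): centre of the mouth of a hole of the plate, level with its top, on the axis of a firm pin. A firm pin gives about 0.3 mm to each side of this centre and then resists (with the give of grip and contact, under 1 mm at 6 N)
- plate_hole2 (a point): centre of the mouth of a hole of the plate, level with its top, on the axis of a firm pin. A loose pin has a thin shank, 16 mm wide: it slides about 2.5 mm to each side of this centre with under 3 N before it meets the wall. Side pushes of 5 to 10 N are ample; over 20 N spoils a hole
- rack_hole0 (a point): centre of the mouth of one hole of the red rack, level with its top
- rack_hole1 (a point): centre of the mouth of one hole of the red rack, level with its top
Mind the look-alikes: they are no part of the job. There is more than one size of the part that bears stand_hole0; the job needs the smallest. Of the things that look like the rack, the larger one is meant.

How it is judged:
By the outcome, as a careful person would: the job done as asked, in the order asked, and still so for the second after the job is handed in, with the robot touching nothing.
It also fails if it takes over 72 s, if anything falls off the work surface, if the arm or the gripper's body presses on something with over 40 N, if the wrist force passes 120 N, or if a joint passes its speed limit or range.

### The arm

A 7-joint arm with a two-finger parallel gripper is mounted at the origin on the work surface. World frame = base frame: x ahead of the robot, y to its left, z up, the work surface at z = 0. Lengths are in m, angles in rad, forces in N, time in s.
With the tool pointing down it reaches from about 0.35 to 0.9 m from the base axis. Payload 19.9 kg.
Tool frame: the origin (TCP) lies at the very end of the fingers, on their centre line; the grasp point (between the pads) lies 19 mm behind it; x points along the fingers, z is the direction in which the jaws open and shut, and the axes are right-handed (so a half turn about x gives the same grasp; the last joint's range is limited). The gripper opens to 85 mm and grips with 20 to 120 N. Pads are 22 mm wide; open, the fingers measure 114 mm over their backs; the gripper's body (76 mm by 85 mm) begins 54 mm behind the grasp point. The pads swing forward as they close: fully open they stand 13 mm farther back than shut.
Start: joints at [1.304, 0.417, -0.01, 1.614, 0.005, 1.111, -0.053], TCP at [0.14, -0.609, 0.231] pointing down, gripper open.
Joint ranges: [-2.81, 2.81], [-0.39, 2.02], [-1.27, 1.25], [0.06, 2.57], [-1.19, 4.33], [0.19, 2], [-2.82, 2.82]. Speed limits (rad/s): [1.89, 1.89, 2.39, 2.39, 3.01, 3.01, 3.01].

### API

Orientations are given as a rotation vector (axis times angle).
In Python, from station import bot, jaws, inverse_kinematics, imaging, order, readout gives the robot as it stands. Calls block until the motion is done:
- bot.move_ptp(position, orientation): joint-space move of the TCP to a pose.
- bot.move_straight(position, frame=None, rate=0.15, until_force=None): straight line of the TCP; frame=None keeps the orientation; rate is the mean speed in m/s. With until_force (N) it stops when the force on the tool has changed by that much, and returns True; else False.
- bot.move_joints(angles): joint-space move.
- jaws.grip(opening): finger opening in m; the grip force is fixed at half the most; returns when the fingers have stopped.
- bot.wait(seconds).
- inverse_kinematics(position, orientation): joint angles nearest the present ones, or None.
- imaging.grab_frame(name): name is "scene" or "top" or "wrist"; returns a dict with "image" (420x560x3 uint8, blue, green, red), "camera_matrix" (3x3 intrinsics, pixels), "camera_from_world" (4x4, takes a point from world to camera coordinates). Camera axes: x right, y up, looking along -z (the intrinsics and any distortion apply to the point x, -y, -z); pixel columns grow to the right and rows downward; lengths in m; the calibration is good to about 2 mm. A picture is of the moment at which its call begins. There is no depth.
A pose or a line that the arm cannot do raises bot.Unreachable and nothing moves.
- order.sign_off(): hands the job in, once; it reports no verdict.
Readings, each from a call of its own:
- readout.read_time_s(): time.
- readout.read_joint_pos(): joint angles.
- readout.read_qd(): joint speeds.
- readout.read_joint_torque(): joint torques, N m.
- readout.read_eef_pos(): TCP position.
- readout.read_eef_rot(): TCP orientation.
- readout.read_ft_force(): force on the tool from outside, world axes, zero at the start.
- readout.read_wrist_torque(): the same for the moment, N m.
- readout.read_finger_gap(): finger opening in m.
Only numpy, scipy, OpenCV 4.12 (cv2) and the standard library are available. Lean on these libraries where they do the work, as an engineer would, in place of code of your own. Each camera call takes 0.05 s, during which the arm holds its last target.

## Working session

There is one attempt and no reset: what is moved stays moved. The work goes in short steps, each a Python script; the robot and the scene stay as the last script left them, time stands still between calls to the robot, and variables do not carry over. Pictures are saved under pics/ and viewed, and the job is handed in when it is done.

```bash
ls; mkdir -p pics; python3 - <<'E'
from station import *
import cv2
from station import imaging,readout
import numpy as np
np.set_printoptions(precision=4,suppress=True)
for n in ["scene","top","wrist"]:
    f=imaging.grab_frame(n); cv2.imwrite(f"pics/{n}0.png",f["image"]); print(n,f["camera_matrix"],f["camera_from_world"],[k for k in f])
print(readout.read_time_s(),readout.read_eef_rot(),readout.read_eef_pos())
E
```

```text
pics
scene [[477.5037   0.     279.0765]
 [  0.     477.5037 205.9202]
 [  0.       0.       1.    ]] [[-0.3345  0.9424 -0.005   0.2166]
 [-0.5827 -0.2026  0.787   0.2985]
 [ 0.7406  0.2662  0.6169 -1.5282]
 [ 0.      0.      0.      1.    ]] ['image', 'camera_matrix', 'camera_from_world']
top [[464.2995   0.     272.5325]
 [  0.     464.2995 202.0357]
 [  0.       0.       1.    ]] [[-0.0416 -0.9991 -0.0056  0.0075]
 [ 0.9776 -0.0418  0.2062 -0.594 ]
 [-0.2062  0.0031  0.9785 -0.7243]
 [ 0.      0.      0.      1.    ]] ['image', 'camera_matrix', 'camera_from_world']
wrist [[313.0599   0.     276.8021]
 [  0.     313.0599 207.6989]
 [  0.       0.       1.    ]] [[ 0.2254 -0.9743 -0.0011 -0.6245]
 [ 0.9233  0.2139 -0.3189  0.0424]
 [ 0.3109  0.0709  0.9478 -0.3799]
 [ 0.      0.      0.      1.    ]] ['image', 'camera_matrix', 'camera_from_world']
0.15 [ 1.0419  1.3085 -1.0409] [ 0.1399 -0.6089  0.2308]
```

View pics/scene0.png

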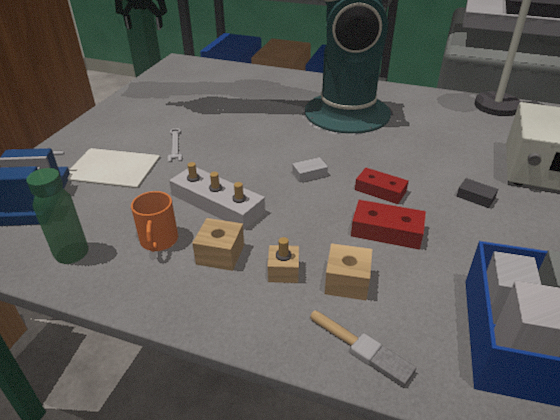

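View pics/top0.png

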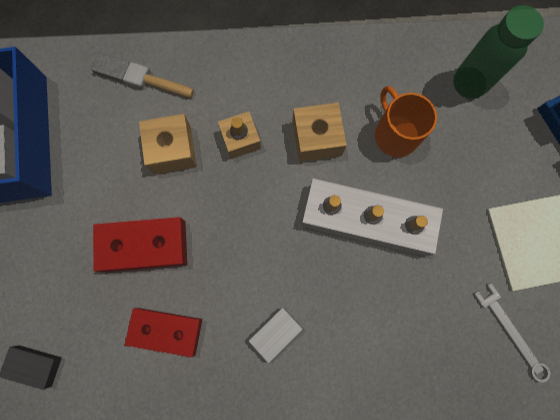

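View pics/wrist0.png

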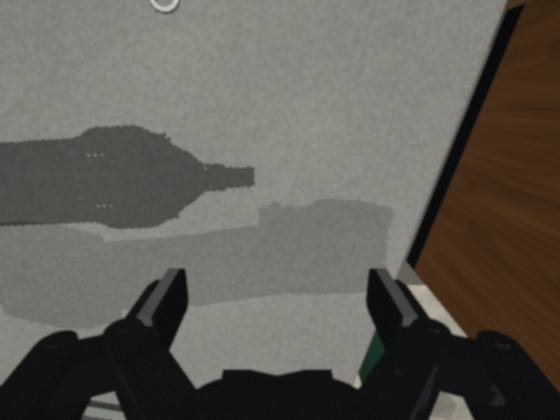

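```bash
cat > h.py <<'E'
import numpy as np, cv2
from station import bot,jaws,inverse_kinematics,imaging,order,readout
np.set_printoptions(precision=4,suppress=True)
def ray(f,u,v):
    K=f["camera_matrix"];T=f["camera_from_world"]
    d=np.linalg.solve(K,[u,v,1.]); d=np.array([d[0],-d[1],-d[2]])
    R=T[:3,:3]; return -R.T@T[:3,3], R.T@d
def onz(f,u,v,z):
    c,d=ray(f,u,v); return c+d*(z-c[2])/d[2]
def proj(f,p):
    T=f["camera_from_world"];q=T[:3,:3]@np.asarray(p,float)+T[:3,3]
    r=f["camera_matrix"]@np.array([q[0],-q[1],-q[2]]); return r[:2]/r[2]
def tri(rs):
    A=np.zeros((3,3));b=np.zeros(3)
    for c,d in rs:
        d=d/np.linalg.norm(d);P=np.eye(3)-np.outer(d,d);A+=P;b+=P@c
    return np.linalg.solve(A,b)
E
python3 - <<'E'
from h import *
f=imaging.grab_frame("top");im=f["image"];s=imaging.grab_frame("scene")
def crop(i,x,y,w,h,k,n): cv2.imwrite(f"pics/{n}.png",cv2.resize(i[y:y+h,x:x+w],None,fx=k,fy=k,interpolation=cv2.INTER_CUBIC))
crop(im,295,170,155,90,5,"c_plate"); crop(im,85,205,125,160,3.7,"c_racks"); crop(im,130,95,220,85,3.6,"c_stands"); 
print("cam",ray(f,1,1)[0],ray(s,1,1)[0])
for n,g in (("top",f),("scene",s)):
    hsv=cv2.cvtColor(g["image"],cv2.COLOR_BGR2HSV)
    m=cv2.inRange(hsv,(8,110,60),(25,255,255)); 
    k,l,st,c=cv2.connectedComponentsWithStats(m)
    for i in range(1,k):
        if st[i,4]>30: print(n,"brass",st[i],c[i])
    m=cv2.inRange(hsv,(0,120,40),(6,255,255))|cv2.inRange(hsv,(174,120,40),(180,255,255))
    k,l,st,c=cv2.connectedComponentsWithStats(m)
    for i in range(1,k):
        if st[i,4]>200: print(n,"red",st[i],c[i])
for u,v in((117,245),(158,241),(146,329),(178,335)): print(onz(f,u,v,.045))
crop(s["image"],160,150,120,80,5,"c_splate")
E
```

```text
cam [ 0.4316 -0.0151  0.8312] [1.3783 0.2631 0.709 ]
top brass [144  75  49  22 446] [168.7108  85.4574]
top brass [ 375   86   62   71 3067] [404.0769 122.2651]
top brass [ 294  103   52   51 2043] [318.8238 127.6833]
top brass [218 112  42  43 932] [238.5021 131.8916]
top brass [ 139  115   57   58 2444] [166.8449 142.2361]
top brass [329 196  12  11 106] [334.3019 200.9528]
top brass [372 206  12  11 105] [377.4286 210.8952]
top brass [416 216  11  12 108] [421.0185 221.0741]
top red [  93  217   94   55 4496] [139.0467 244.3521]
top red [ 125  308   77   49 2762] [163.2028 332.0934]
scene brass [   0    0   95  156 9657] [39.4297 74.6798]
scene brass [267  39  43  31 478] [290.5042  52.5502]
scene brass [188 163   8  15  81] [191.4815 169.6049]
scene brass [211 172   8  16  90] [214.1556 179.2222]
scene brass [234 182   9  17  98] [238.0408 189.9388]
scene brass [ 131  191   47   61 2178] [154.5101 220.2222]
scene brass [279 238   9  18 155] [283.0129 246.4452]
scene brass [  0 301  26  47 611] [ 10.0409 324.0933]
scene red [ 355  168   53   36 1188] [381.0185 185.0985]
scene red [ 351  200   75   49 2643] [388.3549 223.8025]
[0.534  0.2498 0.045 ]
[0.5379 0.1801 0.045 ]
[0.3937 0.1984 0.045 ]
[0.3821 0.146  0.045 ]
```

View pics/c_plate.png

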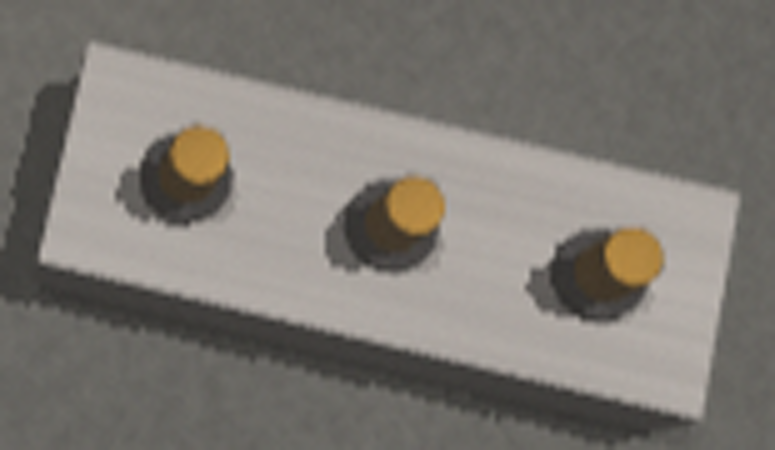

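View pics/c_racks.png

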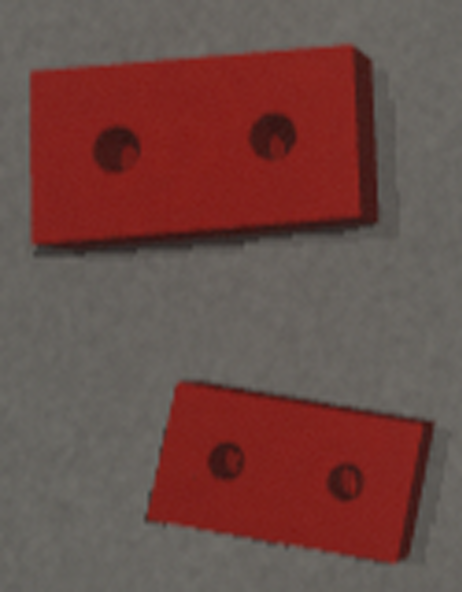

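View pics/c_splate.png

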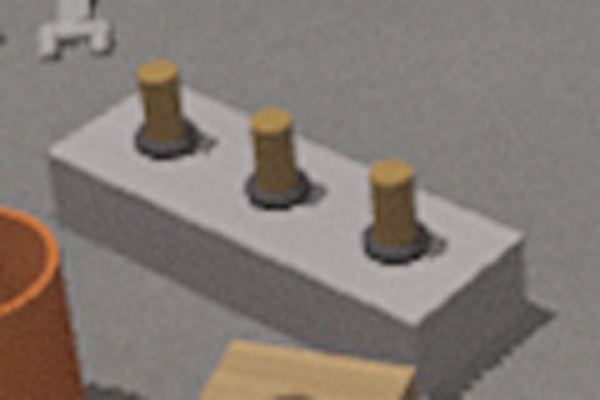

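```bash
python3 - <<'E'
from h import *
f=imaging.grab_frame("top");im=f["image"];s=imaging.grab_frame("scene")
hsv=cv2.cvtColor(im,cv2.COLOR_BGR2HSV); g=hsv[...,2]
for u,v in((334.4,200.9),(377.5,211.),(421.4,221.3)): print("pin top",onz(f,u,v,.087))
# plate top face
m=cv2.inRange(hsv,(0,0,128),(180,60,255)); m[:170]=0;m[260:]=0;m[:,:295]=0;m[:,450:]=0
c=max(cv2.findContours(m,0,2)[0],key=cv2.contourArea)
def face(c,z):
    w=np.array([onz(f,u,v,z)[:2]*1000 for u,v in cv2.convexHull(c)[:,0].astype(float)],np.float32)
    (cx,cy),(a,b),_=r=cv2.minAreaRect(w); bx=cv2.boxPoints(r)
    e=max((bx[1]-bx[0],bx[2]-bx[1]),key=np.linalg.norm); e/=np.linalg.norm(e)
    e=e if e[1]>0 else -e
    print("face",cx,cy,a,b,e,np.degrees(np.arctan2(-e[0],e[1]))); return np.array([cx,cy]),e
cc,e=face(c,.045)
for k in(-72,0,72): print(" hole",cc+k*e)
# rack top: bright red
m=((im[...,2]>95)&(hsv[...,1]>120)&((hsv[...,0]<6)|(hsv[...,0]>174))).astype(np.uint8)*255
m[:205]=0;m[290:]=0;m[:,:85]=0;m[:,205:]=0
print("red vals",im[230,130],im[245,184],im[268,130])
c=max(cv2.findContours(m,0,2)[0],key=cv2.contourArea); cc,e=face(c,.045)
for k in(-36,36): print(" hole",cc+k*e)
# holes: dark inside rack
d=(im[...,2]<100).astype(np.uint8)*255; d[:225]=0;d[260:]=0;d[:,:103]=0;d[:,172:]=0
k,l,st,ce=cv2.connectedComponentsWithStats(d)
for i in range(1,k):
    if st[i,4]>20: print(st[i],ce[i],onz(f,*ce[i],.045))
for cam,(u,v) in(("r",(0,0)),): pass
E
```

```text
pin top [ 0.586  -0.1188  0.087 ]
pin top [ 0.5662 -0.1877  0.087 ]
pin top [ 0.5463 -0.2572  0.087 ]
face 567.491455078125 -188.40234375 230.18023681640625 80.9087905883789 [0.2768 0.9609] -16.067282
 hole [ 547.5643 -257.5898]
 hole [ 567.4915 -188.4023]
 hole [ 587.4186 -119.2149]
red vals [ 26  31 129] [22 24 66] [22 24 64]
face 535.52001953125 215.76931762695312 79.8669662475586 149.93792724609375 [-0.042   0.9991] 2.407446
 hole [537.0322 179.8011]
 hole [534.0078 251.7375]
[152 236  13  12 104] [158.2019 240.9135] [0.538  0.1798 0.045 ]
[110 239  13  13 110] [115.4909 244.5909] [0.5348 0.2524 0.045 ]
```

```bash
cat >> h.py <<'E'
from scipy.spatial.transform import Rotation as Rn
def rotv(j):
    j=np.array([j[0],j[1],0.]);j/=np.linalg.norm(j);x=np.array([0,0,-1.])
    return Rn.from_matrix(np.column_stack([x,np.cross(j,x),j])).as_rotvec()
E_ROW=np.array([0.2768,0.9609]); J=np.array([0.9609,-0.2768,0])
HOLES=[np.array([.5872,-.1190]),np.array([.5672,-.1881]),np.array([.5472,-.2573])]
E
python3 - <<'E'
from h import *
print(Rn.from_rotvec(readout.read_eef_rot()).as_matrix())
for s in(1,-1):
  for h in HOLES: print(s,inverse_kinematics([*h,.18],rotv(s*J)),inverse_kinematics([*h,.056],rotv(s*J)))
  for y in ((.5375,.1798),(.5344,.252)): print("rack",inverse_kinematics([*y,.14],rotv(s*J)))
E
```

```text
[[-0.0001  0.9746  0.2239]
 [ 0.0003  0.2239 -0.9746]
 [-1.     -0.     -0.0004]]
1 [ 0.6189  0.4953 -0.6232  1.7137  0.3277  1.0387 -0.3963] [ 0.589   0.6646 -0.5899  1.788   0.4805  0.8365 -0.5125]
1 [ 0.6952  0.4784 -0.5608  1.7192  0.2901  1.0276 -0.2469] [ 0.6739  0.6488 -0.5395  1.7933  0.438   0.8211 -0.3606]
1 [ 0.7429  0.473  -0.4669  1.7033  0.2426  1.023  -0.0876] [ 0.7323  0.6404 -0.4586  1.7767  0.3733  0.8115 -0.1884]
rack [ 0.3927  0.6567 -1.0469  1.8184  0.6516  1.0585 -1.1861]
rack [ 0.1395  0.6101 -0.8577  1.7608  0.5333  1.0206 -1.1989]
-1 [ 0.9081  0.6737 -1.0852  1.7048  0.6435  1.1669  2.5058] [ 0.8989  0.8982 -1.0892  1.7782  0.9135  1.0669  2.3282]
-1 [-0.4823  0.6702  1.083   1.759  -0.6543  1.1234 -2.6083] [-0.4635  0.9105  1.0779  1.8322 -0.9516  1.0245 -2.4042]
-1 [-0.3539  0.6846  1.0827  1.7407 -0.6643  1.1338 -2.486 ] [-0.337   0.9205  1.0778  1.8136 -0.9541  1.0342 -2.2894]
rack [ 0.414   0.679  -1.0852  1.8178  0.6828  1.0764  1.932 ]
rack [ 0.2724  0.7244 -1.086   1.757   0.7125  1.1128  1.8108]
```

```bash
cat >> h.py <<'E'
def wig(h,z=.058,thr=5.,rate=.006,reach=.009):
    d=J/np.linalg.norm(J); c=np.array([*h,z]); res=[]
    for s in(1,-1):
        hit=bot.move_straight(c+s*d*reach,rate=rate,until_force=thr)
        p=readout.read_eef_pos(); F=readout.read_ft_force()
        res.append((p-c)@d); print("side",s,hit,"disp mm",1000*res[-1],"F.J",F@d,"F",F)
        bot.move_straight(c,rate=.02)
    print("travel mm",1000*(res[0]-res[1]),"mid",500*(res[0]+res[1]),"gap",readout.read_finger_gap(),"t",readout.read_time_s())
    return res
def approach(h,o=.045):
    print("down hit",bot.move_straight([*h,.058],rate=.1,until_force=8),readout.read_eef_pos(),readout.read_ft_force())
E
python3 - <<'E'
from h import *
h=HOLES[2]
jaws.grip(.045)
bot.move_ptp([*h,.18],rotv(J)); print(readout.read_time_s(),readout.read_ft_force())
f=imaging.grab_frame("wrist");cv2.imwrite("pics/w1.png",f["image"])
approach(h)
f=imaging.grab_frame("scene");cv2.imwrite("pics/s1.png",f["image"])
f=imaging.grab_frame("wrist");cv2.imwrite("pics/w2.png",f["image"])
E
```

```text
2.775 [0.214  0.1036 0.0624]
down hit False [ 0.5475 -0.2574  0.0586] [-0.0609  0.436  -0.0972]
```

View pics/s1.png

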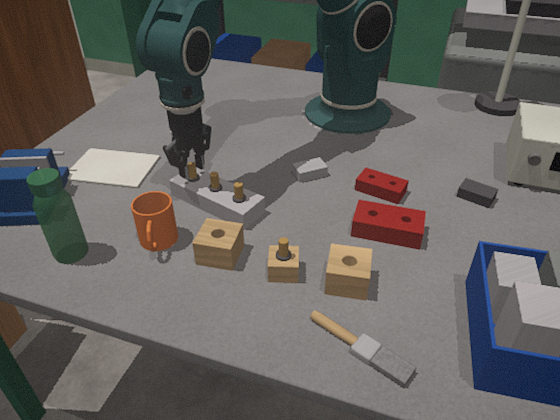

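View pics/w2.png

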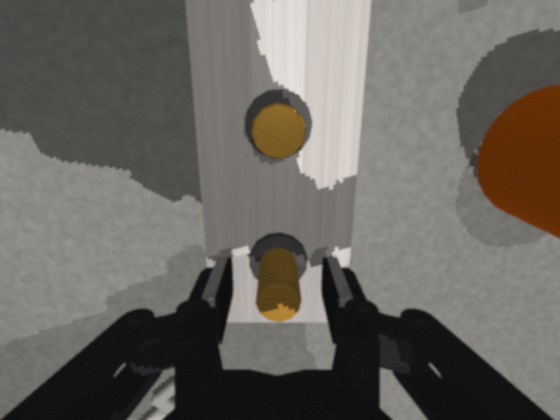

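The pin (wrist px 278,280) stands centred between the open jaws; neighbours are clear. Close to a 25 mm cage and wiggle.

```bash
python3 - <<'E'
from h import *
jaws.grip(.025); print(readout.read_finger_gap(),readout.read_ft_force())
wig(HOLES[2])
E
```

```text
0.024724836215441998 [0.2995 0.6741 0.3517]
side 1 True disp mm 6.0064616401030815 F.J 0.6652477901388831 F [0.8275 0.4693 0.5613]
side -1 True disp mm -4.60260577789671 F.J 3.003511479578365 F [ 2.9025 -0.7746  0.9262]
travel mm 10.60906741799979 mid 0.7019279311031852 gap 0.02502698164539178 t 7.425
```

```bash
python3 - <<'E'
from h import *
h0=HOLES[2]
for i in (1,0):
    h=HOLES[i]
    jaws.grip(.045); bot.move_straight([*h0,.11],rate=.15); bot.move_straight([*h,.11],rate=.15); approach(h)
    jaws.grip(.025); print(i,readout.read_finger_gap(),readout.read_ft_force())
    wig(h); h0=h
f=imaging.grab_frame("top");cv2.imwrite("pics/t2.png",f["image"])
E
```

```text
down hit False [ 0.5674 -0.1882  0.0582] [-0.1828 -0.4127 -0.003 ]
1 0.025100374590466032 [-0.1535 -0.1912  0.395 ]
side 1 True disp mm 5.91410740581815 F.J 0.20164930788592714 F [ 0.0274 -0.6334 -0.2479]
side -1 True disp mm -4.748294591623057 F.J 2.847780717892379 F [ 2.7831 -0.6266  1.0968]
travel mm 10.662401997441208 mid 0.5829064070975465 gap 0.025011722582086893 t 12.6917
down hit False [ 0.5874 -0.1191  0.0582] [0.383  0.2451 0.4987]
0 0.025511499863630188 [ 0.3617  0.0407 -0.1373]
side 1 True disp mm 3.6059620481386983 F.J -0.3062240954193706 F [-0.2421  0.2659  0.1735]
side -1 True disp mm -2.6675635053859095 F.J 3.4603444051716785 F [ 3.3586 -0.8416  1.8444]
travel mm 6.273525553524608 mid 0.46919927137639444 gap 0.024990213509287488 t 17.3833
```

```bash
cat >> h.py <<'E'
RACK=[np.array([.5343,.2518]),np.array([.5373,.1798])]
def pick(i,off):
    h=HOLES[i]+off*J[:2]
    jaws.grip(.045); p=readout.read_eef_pos(); bot.move_straight([p[0],p[1],.11],rate=.15); bot.move_straight([*h,.11],rate=.15)
    bot.move_straight([*h,.058],rate=.1,until_force=8)
    jaws.grip(0.0); print("gap",readout.read_finger_gap(),"F",readout.read_ft_force(),readout.read_eef_pos())
    bot.move_straight([*h,.17],rate=.1); print("F",readout.read_ft_force(),readout.read_finger_gap())
E
python3 - <<'E'
from h import *
pick(1,.0006)
for n in("top","scene","wrist"): cv2.imwrite(f"pics/p1{n}.png",imaging.grab_frame(n)["image"])
bot.move_ptp([*RACK[1],.16],rotv(J)); print(readout.read_eef_pos(),readout.read_time_s())
s=imaging.grab_frame("scene");cv2.imwrite("pics/p1b.png",s["image"]);cv2.imwrite("pics/p1bz.png",cv2.resize(s["image"][80:270,300:470],None,fx=3.1,fy=3.1,interpolation=2))
cv2.imwrite("pics/p1c.png",imaging.grab_frame("wrist")["image"])
E
```

```text
gap 0.01814537911849948 F [-2.0754  0.7172  6.4576] [ 0.5681 -0.1884  0.0588]
F [ 0.8398  0.4213 -3.3782] 0.017915558111766153
[0.5379 0.1784 0.1599] 22.7167
```

View pics/p1bz.png

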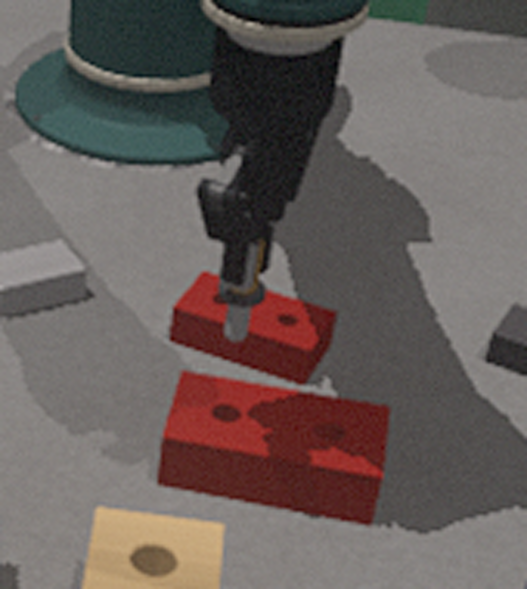

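View pics/p1c.png

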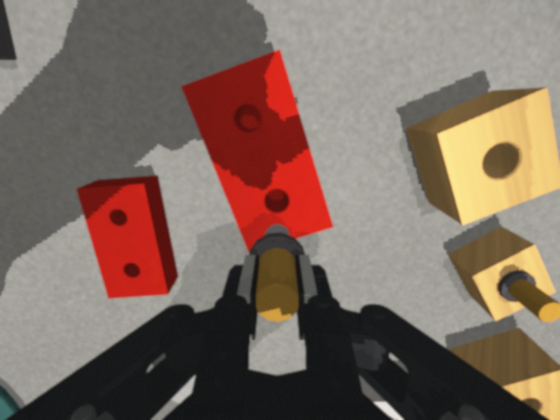

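View pics/p1top.png

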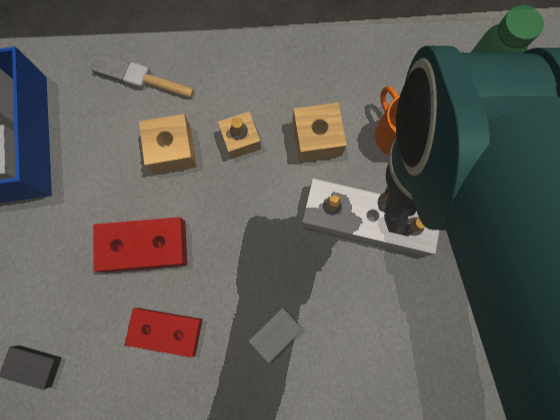

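```bash
python3 - <<'E'
from h import *
bot.move_straight([*RACK[1],.11],rate=.1);bot.wait(.3)
p=readout.read_eef_pos();print(p,RACK[1])
w=imaging.grab_frame("wrist");s=imaging.grab_frame("scene")
for z,n in((-.058+.087,"top"),(-.058+.045,"collar under"),(-.047-.0,"tip ~")):
    q=p+[0,0,z]; print(n,"wrist",proj(w,q),"scene",proj(s,q))
print("hole wrist",proj(w,[*RACK[1],.045]),"scene",proj(s,[*RACK[1],.045]),proj(s,[*RACK[0],.045]))
cv2.imwrite("pics/p1d.png",cv2.resize(w["image"][150:350,200:360],None,fx=3.6,fy=3.6,interpolation=2)[:600])
cv2.imwrite("pics/p1e.png",cv2.resize(s["image"][130:260,320:440],None,fx=4.5,fy=4.5,interpolation=2))
E
```

```text
[0.5375 0.1798 0.1104] [0.5373 0.1798]
top wrist [276.8182 305.2037] scene [377.6187 177.8555]
collar under wrist [276.7757 258.6315] scene [375.2196 194.0077]
tip ~ wrist [276.7533 234.1466] scene [373.3648 206.4956]
hole wrist [276.514  223.9636] scene [372.3871 212.9973] [405.5939 219.021 ]
```

View pics/p1d.png

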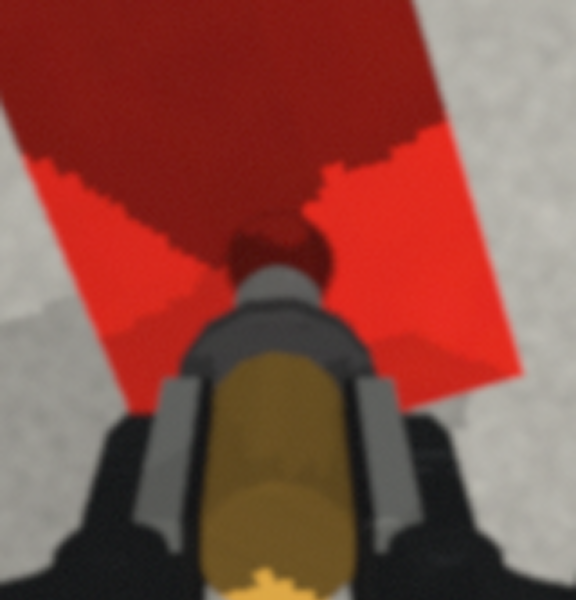

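View pics/p1e.png

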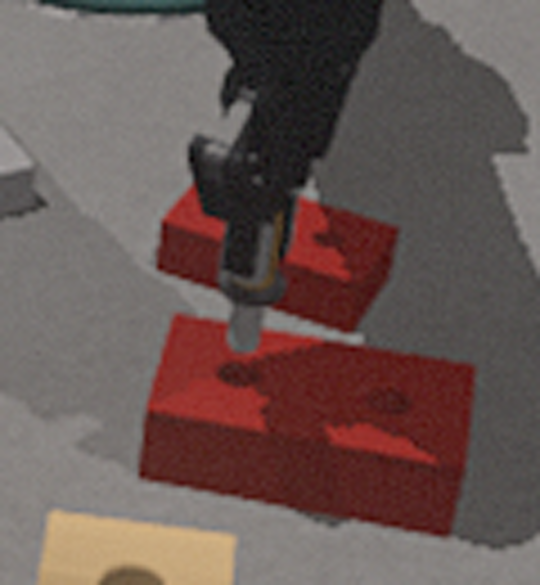

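```bash
python3 - <<'E'
from h import *
d=RACK[1]
r=bot.move_straight([*d,.0585],rate=.05,until_force=8);print(r,readout.read_eef_pos(),readout.read_ft_force())
if readout.read_eef_pos()[2]<.064:
    if not r: print(bot.move_straight([*d,.0565],rate=.02,until_force=5),readout.read_eef_pos(),readout.read_ft_force())
    jaws.grip(.04);bot.move_straight([*d,.15],rate=.12)
print(readout.read_time_s())
E
```

```text
True [0.537  0.1797 0.0588] [-1.6973 -0.946   7.9752]
26.1167
```

```bash
python3 - <<'E'
from h import *
h=HOLES[2]+.0007*J[:2]
s=imaging.grab_frame("scene");cv2.imwrite("pics/q0.png",cv2.resize(s["image"][130:260,320:440],None,fx=4.5,fy=4.5,interpolation=2))
jaws.grip(.045); bot.move_ptp([*h,.15],rotv(J)); bot.move_straight([*h,.10],rate=.1)
print(bot.move_straight([*h,.058],rate=.08,until_force=8),readout.read_eef_pos())
jaws.grip(0.0); print("gap",readout.read_finger_gap(),"F",readout.read_ft_force(),readout.read_eef_pos())
bot.move_straight([*h,.17],rate=.1); print("F",readout.read_ft_force(),readout.read_finger_gap())
d=RACK[0]
bot.move_ptp([*d,.16],rotv(J)); bot.move_straight([*d,.11],rate=.1);bot.wait(.3)
p=readout.read_eef_pos();print(p,d,readout.read_time_s())
w=imaging.grab_frame("wrist");s=imaging.grab_frame("scene")
for z in (-.058+.045,-.047): print(proj(w,p+[0,0,z]),proj(s,p+[0,0,z]))
print("hole",proj(w,[*d,.045]),proj(s,[*d,.045]))
cv2.imwrite("pics/q1.png",cv2.resize(w["image"][150:315,200:360],None,fx=3.6,fy=3.6,interpolation=2))
cv2.imwrite("pics/q2.png",cv2.resize(s["image"][130:260,320:440],None,fx=4.5,fy=4.5,interpolation=2))
E
```

```text
False [ 0.548  -0.2574  0.058 ]
gap 0.01841176648043352 F [-2.1209  0.1958  4.6725] [ 0.5481 -0.2576  0.0587]
F [-0.7908  0.7099 -2.1867] 0.018133866228452204
[0.5345 0.2518 0.1104] [0.5343 0.2518] 33.7417
[276.8292 258.6784] [409.5442 199.9045]
[276.8011 234.1866] [406.9571 212.4782]
hole [276.5416 223.9915] [405.5939 219.021 ]
```

View pics/q1.png

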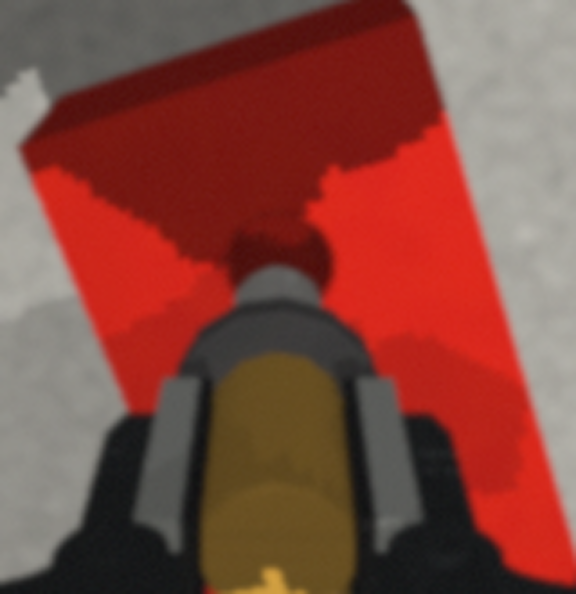

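View pics/q2.png

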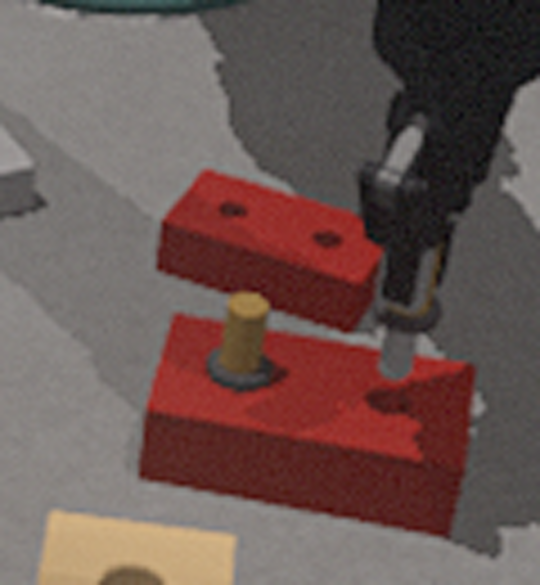

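First pin stands upright with collar down (crop px 240,365); the second shank (wrist crop 278,285) lines up with its hole (280,262) just as the first did. Insert.

```bash
python3 - <<'E'
from h import *
d=RACK[0]
r=bot.move_straight([*d,.0585],rate=.05,until_force=8);print(r,readout.read_eef_pos(),readout.read_ft_force())
if readout.read_eef_pos()[2]<.064:
    if not r: print(bot.move_straight([*d,.0565],rate=.02,until_force=5),readout.read_eef_pos(),readout.read_ft_force())
    jaws.grip(.04);bot.move_straight([*d,.15],rate=.12)
    bot.move_ptp([.45,.03,.3],rotv(J))
print(readout.read_time_s())
for n in("scene","top"):cv2.imwrite(f"pics/f{n}.png",imaging.grab_frame(n)["image"])
s=imaging.grab_frame("scene")["image"];cv2.imwrite("pics/fz.png",cv2.resize(s[130:270,160:450],None,fx=2.7,fy=2.7,interpolation=2))
E
```

```text
True [0.534  0.2518 0.0586] [-2.0707 -0.8501  8.056 ]
37.1833
```

View pics/fz.png

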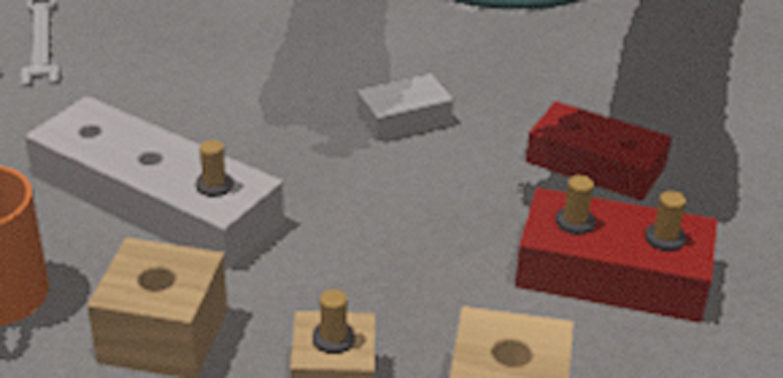

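View pics/ftop.png

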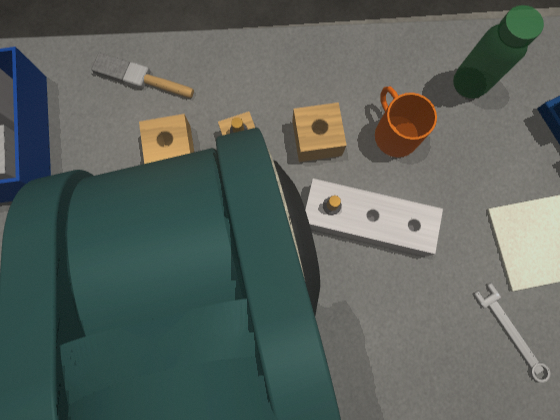

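Both loose pins stand upright in the large red rack (crop px 577,205 and 668,220), collars down. The firm pin is still seated (213,170), and the stand pin, mug and block are where they were.

```bash
python3 - <<'E'
from h import *
bot.wait(.3); print(readout.read_ft_force(),readout.read_time_s()); order.sign_off()
E
```

```text
[ 0.0189  0.3489 -0.0845] 37.6333
the job is handed in; nothing more can be done
```

The two loose pins now stand in the two holes of the large red rack, and the job was handed in at 37.6 s of the 72 s allowed.

**Wiggle test:** I closed the jaws to 25 mm around each 20 mm grip and moved side to side, stopping at a 5 N force change. The cage itself accounts for about 5 mm of the travel.

| Pin | Total travel | Play left after the cage | Result |
|---|---|---|---|
| Pin nearest the rack (x 0.587, y −0.119) | 6.3 mm | about 1.3 mm | firm, left seated |
| Middle pin | 10.7 mm | about 5.7 mm | loose |
| Far pin | 10.6 mm | about 5.6 mm | loose |

When I lifted the middle and far pins out, both showed thin shanks.

**Placing:** Each insertion stopped at 8 N with the tool within about 0.1 mm of its pick-up height, so the collars are on the rack top.

**Last checks:**
- The final scene picture shows both pins upright with their collars down. In the top view the arm hid the rack, so there is no second view of it after the last placing.
- The firm pin is still seated, and the stand pin, block and mug look undisturbed.
- The tool was clear of everything, with about 0 N on the wrist.
- Force readings taken just after each wiggle stop (0 to 3.5 N) came out lower than the 5 N trigger, because the arm had already eased off. I therefore judged the pins by travel rather than by those readings.
- Closing the jaws fully on the loose pins showed brief readings of about 2 N sideways and 5 to 6 N upward.

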